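# Make up two table-decoration kits in a florist's workshop

## Robot

A 6-joint arm with a two-finger parallel gripper is mounted at the origin on the work surface. World frame = base frame: x ahead of the robot, y to its left, z up, the work surface at z = 0. Lengths are in m, angles in rad, forces in N, time in s.
With the tool pointing down it reaches from about 0.3 to 0.875 m from the base axis. Payload 6.4 kg.
Tool frame: the origin (TCP) lies on the centre line of the jaws, within the pads' length; the fingertips stand 25 mm ahead of it and the grasp point (between the pads) lies 6 mm ahead of it; z points along the fingers, y is the line along which they close (so a half turn about z gives the same grasp; the last joint's range is limited). The gripper opens to 85 mm and grips with 20 to 120 N. Pads are 22 mm wide; open, the fingers measure 114 mm over their backs; the gripper's body (76 mm by 85 mm) begins 54 mm behind the grasp point. The pads swing forward as they close: fully open they stand 13 mm farther back than shut.
Start: joints at [0.975, 0.181, 1.607, -0, 1.354, -0.206], TCP at [0.218, 0.532, 0.256] pointing down, gripper open.
Joint ranges: [-2.99, 2.99], [-0.89, 2.07], [0.3, 2.58], [-1.14, 4.28], [0, 2.63], [-3.12, 3.12]. Speed limits (rad/s): [2.57, 2.57, 3.01, 3.14, 3.14, 3.14].

## Interface

Orientations are given as a unit quaternion [w, x, y, z].
In Python, from plant import ctrl, solver, monitor, vision gives the robot as it stands. The module is installed in compiled form; this text tells all that it offers. Calls block until the motion is done:
- ctrl.move_to(position, orientation): joint-space move of the TCP to a pose.
- ctrl.move_linear(position, max_speed=0.15, orientation=None): straight line of the TCP; orientation=None keeps the orientation; max_speed is the mean speed in m/s.
- ctrl.movej(angles): joint-space move.
- ctrl.set_gripper(opening, strength=None): finger opening in m; strength is the grip in N (None keeps the last); returns when the fingers have stopped.
- ctrl.hold(seconds).
- solver.ik(position, orientation): joint angles nearest the present ones, or None.
- monitor.get_state(): the state.
- vision.get_image(name): name is "scene" or "side" or "wrist"; returns the picture (400x640x3 uint8, red, green, blue); there is no depth.
- vision.camera_info(name): a dict with "mtx" (3x3 intrinsics, pixels), "k1" (the pictures are not rectified: a ray, as slopes to the right and down, at radius r is drawn at 1 + k1 r^2 times it, then the intrinsics apply), "origin" and "attitude" of the camera in the world. Camera axes: x right, y down, z forward; pixel columns grow to the right and rows downward; lengths in m; the calibration is good to about 2 mm. A picture is of the moment at which its call begins: read the wrist's pose just before it. camera_info takes no time and is no camera call; for the wrist camera it gives the pose at the moment of the call.
A pose or a line that the arm cannot do raises ctrl.MotionError and nothing moves.
- ctrl.job_done(): hands the job in; it is judged then, once.
The state is a dict: "time": time; "joint_positions": joint angles; "qvel": joint speeds; "tau": joint torques, N m; "ee_pos": TCP position; "orientation": TCP orientation; "force": force on the tool from outside, world axes, zero at the start; "torque": the same for the moment, N m; "grip_width": finger opening in m; "grip_force": force on a finger pad.
Only numpy, scipy, OpenCV 4.12 (cv2) and the standard library are available. Lean on these libraries where they do the work, as an engineer would, in place of code of your own. Each camera call takes 0.05 s, during which the arm holds its last target. There are 200 camera calls.

## Task

Make up the two decoration kits from the stock in the middle of the table: the red tray gets the red heart and the ivory candle; the yellow tray gets the orange candle, the pine cone and the spool of green wire. Stand each piece upright on the floor of a well of its tray, one piece to a well (any well of that tray), and leave the blue spool and the white heart where they are.

Things in the scene. Friction and masses are not known exactly. Their poses are not given: they have to be found in the camera images.
- heart_red_mid (a point): Red heart ornament, standing on a wooden foot: the heart is a plate 16 mm thick (along its x axis) and 50 mm wide (along y), from 20 to 65 mm above the table, on a short 8 mm dowel; the foot is 36 mm (x) by 44 mm (y) and 8 mm high; 65 mm tall in all. The point lies on its upright middle line, 32.5 mm above its underside, inside the heart; z is up. To go in the red tray.
- candle_ivory_mid (a point): Ivory candle, a plain cylinder 45 mm in diameter and 60 mm tall (plus a thin black wick), standing upright. The point is its centre, 30 mm above its underside; z is up. To go in the red tray. The stock, with a jar and a tin of glue sticks among it, stands in a loose 3 by 3 grid about 110 mm (x) by 125 mm (y), neighbours at least 90 mm apart.
- candle_orange_mid (a point): Orange candle, a plain cylinder 45 mm in diameter and 60 mm tall (plus a thin black wick), standing upright. The point is its centre, 30 mm above its underside; z is up. To go in the yellow tray.
- pine_cone_mid (a point): Brown pine cone fixed on a round wooden foot, standing upright: 45 mm in diameter at the foot; the cone is about 42 mm wide from 6 to 42 mm above the table and tapers above that, 57 mm tall in all. The point is on its axis, 29 mm above its underside; z is up. To go in the yellow tray.
- spool_green_mid (a point): Green wire on a spool of the same colour, standing on end: a cylinder 45 mm in diameter and 50 mm tall; on top a small light wood hub with a dark hole. The point is its centre, 25 mm above its underside; z is up. To go in the yellow tray.
- tray_red: Red shallow tray with two open square wells, each 65 by 65 mm inside, in one row along its long axis (its x axis). It is 145 mm long, 75 mm wide and 12 mm high; walls and dividers 5 mm thick and as high as the rim; the floor of the wells is 4 mm above the table. The origin is the centre of its underside; z is up. The well centres lie 35 mm either side of the origin along x. It does not slide. 
- tray_yellow: Yellow shallow tray with three open square wells, each 65 by 65 mm inside, in one row along its long axis (its x axis). It is 215 mm long, 75 mm wide and 12 mm high; walls and dividers 5 mm thick and as high as the rim; the floor of the wells is 4 mm above the table. The origin is the centre of its underside; z is up. The well centres lie at -70, 0 and +70 mm from the origin along x. It does not slide. 
- spool_blue_mid (a point): Blue wire on a spool of the same colour, standing on end: a cylinder 45 mm in diameter and 50 mm tall; on top a small light wood hub with a dark hole. The point is its centre, 25 mm above its underside; z is up. Not part of a kit: to be left where it is.
- heart_white_mid (a point): White heart ornament, standing on a wooden foot: the heart is a plate 16 mm thick (along its x axis) and 50 mm wide (along y), from 20 to 65 mm above the table, on a short 8 mm dowel; the foot is 36 mm (x) by 44 mm (y) and 8 mm high; 65 mm tall in all. The point lies on its upright middle line, 32.5 mm above its underside, inside the heart; z is up. Not part of a kit: to be left where it is.
There are look-alikes about, which are no part of the job. Leave any pink look-alike of the part that bears candle_ivory_mid alone.

How it is judged:
At the end, for the whole second after the job is handed in: Red heart and ivory candle in wells of the red tray; orange candle, pine cone and green spool in wells of the yellow tray; each on the well floor (height within 4 mm), upright within 0.1 rad, released, at rest. Blue spool and white heart within 20 mm of their start (x of heart_red_mid in the frame of tray_red between -0.0675 and 0.0675 m and y of heart_red_mid in the frame of tray_red between -0.0325 and 0.0325 m and z of heart_red_mid in the frame of tray_red between 0.0325 and 0.0405 m and angle between each of heart_red_mid, candle_ivory_mid, candle_orange_mid, pine_cone_mid, spool_green_mid's own z axis and vertical below 0.1 rad and linear speed of each of heart_red, candle_ivory, candle_orange, pine_cone, spool_green below 0.02 m/s and x of candle_ivory_mid in the frame of tray_red between -0.0675 and 0.0675 m and y of candle_ivory_mid in the frame of tray_red between -0.0325 and 0.0325 m and z of candle_ivory_mid in the frame of tray_red between 0.03 and 0.038 m and x of candle_orange_mid in the frame of tray_yellow between -0.1025 and 0.1025 m and y of candle_orange_mid in the frame of tray_yellow between -0.0325 and 0.0325 m and z of candle_orange_mid in the frame of tray_yellow between 0.03 and 0.038 m and x of pine_cone_mid in the frame of tray_yellow between -0.1025 and 0.1025 m and y of pine_cone_mid in the frame of tray_yellow between -0.0325 and 0.0325 m and z of pine_cone_mid in the frame of tray_yellow between 0.029 and 0.037 m and x of spool_green_mid in the frame of tray_yellow between -0.1025 and 0.1025 m and y of spool_green_mid in the frame of tray_yellow between -0.0325 and 0.0325 m and z of spool_green_mid in the frame of tray_yellow between 0.025 and 0.033 m and distance of each of spool_blue_mid, heart_white_mid from where it was at the start of the episode below 0.02 m); the robot touches nothing.
It fails at once if the blue spool is moved by more than 20 mm (distance of spool_blue_mid from where it was at the start of the episode above 0.02 m).
It fails at once if the white heart is moved by more than 20 mm (distance of heart_white_mid from where it was at the start of the episode above 0.02 m).
It also fails if it takes over 120 s, if anything falls off the work surface, if the arm or the gripper's body presses on something with over 40 N, if the wrist force passes 120 N, or if a joint passes its speed limit or range.

## Working session

There is one attempt and no reset: what is moved stays moved. The work goes in short steps, each a Python script; the robot and the scene stay as the last script left them, time stands still between calls to the robot, and variables do not carry over. Pictures are saved under pics/ and viewed, at most 14 in all, crops included, and the job is handed in when it is done.

```bash
mkdir -p pics; python3 - <<'E'
from plant import ctrl, solver, monitor, vision
import cv2
for n in("scene","side"):
    im=vision.get_image(n); cv2.imwrite(f"pics/{n}0.png",im[:,:,::-1])
    print(n,vision.camera_info(n))
print(vision.camera_info("wrist"))
print(monitor.get_state())
E
```

```text
scene {'mtx': array([[431.05773437,   0.        , 315.3273982 ],
       [  0.        , 431.05773437, 200.97107699],
       [  0.        ,   0.        ,   1.        ]]), 'k1': -0.006381943268570181, 'origin': array([1.26132559, 0.2877975 , 0.77104507]), 'attitude': array([-0.20855075,  0.50662974,  0.77568003, -0.3132944 ])}
side {'mtx': array([[403.50924705,   0.        , 311.82709   ],
       [  0.        , 403.50924705, 198.26540066],
       [  0.        ,   0.        ,   1.        ]]), 'k1': -0.0020999089064904215, 'origin': array([ 0.30935152, -0.81190028,  0.55404609]), 'attitude': array([-0.49559284,  0.8536895 , -0.14229719,  0.07316754])}
{'mtx': array([[349.42505623,   0.        , 323.30371896],
       [  0.        , 349.42505623, 204.97448201],
       [  0.        ,   0.        ,   1.        ]]), 'k1': -0.06699882886015524, 'origin': array([0.15494277, 0.55851664, 0.37282853]), 'attitude': array([0.11299383, 0.8233426 , 0.55108867, 0.07510417])}
{'time': 0.1, 'joint_positions': array([ 9.74692434e-01,  1.81458946e-01,  1.60790481e+00,  4.14994290e-05,
        1.35379609e+00, -2.06298408e-01]), 'qvel': array([-0.00067115, -0.00112392, -0.00166   , -0.00100268, -0.0014378 ,
       -0.0014602 ]), 'tau': array([ 8.28324937e-04, -4.45876336e+01, -3.52242100e+01, -1.63128302e-04,
        4.06575302e-03, -4.77865854e-07]), 'ee_pos': array([0.21821733, 0.5314947 , 0.25548015]), 'orientation': array([-3.24664237e-04,  1.93675458e-01,  9.81065341e-01, -7.13460958e-04]), 'force': array([-0.74818055, -0.32202649, -0.24557834]), 'torque': array([-0.07461386,  0.0140261 ,  0.02061648]), 'grip_force': 0.0, 'grip_width': 0.0853802646717053}
```

View pics/scene0.png

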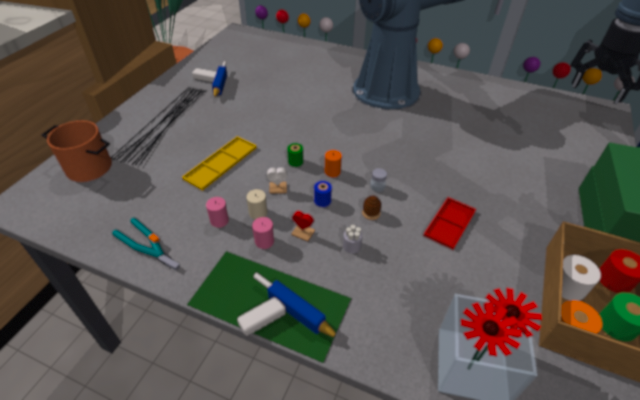

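View pics/side0.png

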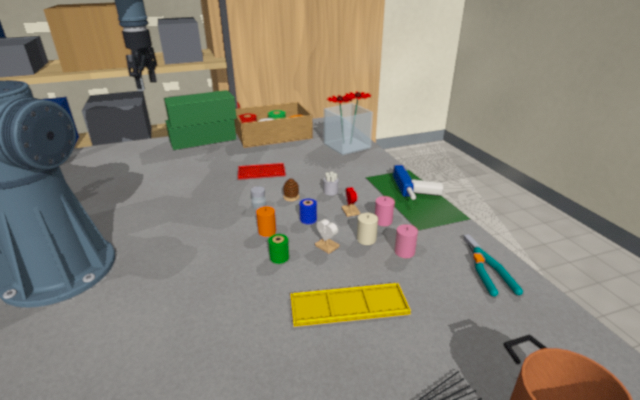

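The scene view shows these candidates:
- Ivory candle (257,203). Look-alikes are the pink candles at (217,212) and (263,233), and a white roll at (262,315).
- Red heart (302,224). Look-alikes are the white heart (277,180) and red flowers (490,320).
- Orange candle (333,163). The look-alike is an orange spool in the box (578,318).
- Green spool (295,154). Look-alikes are the blue spool (322,193) and a green spool in the box (625,315).
- Pine cone (372,207), with no look-alike.

I chose the grid members by colour and shape. Next come rough positions, then a close look with the wrist camera.

```bash
cat > h.py <<'E'
from plant import ctrl, solver, monitor, vision
import numpy as np, cv2
from scipy.spatial.transform import Rotation as R
def rot(q): return R.from_quat([q[1],q[2],q[3],q[0]]).as_matrix()
def cast(ci,px,z):
    px=np.atleast_2d(np.asarray(px,float)); m=ci["mtx"]
    s=cv2.undistortPoints(px[:,None],m,np.array([ci["k1"],0,0,0,0.]))[:,0]
    d=np.c_[s,np.ones(len(s))]@rot(ci["attitude"]).T; o=ci["origin"]
    return o+d*((z-o[2])/d[:,2])[:,None]
def down(a):
    c,s=np.cos(a),np.sin(a)
    q=R.from_matrix(np.array([[-s,c,0],[c,s,0],[0,0,-1.]])).as_quat()
    return np.array([q[3],q[0],q[1],q[2]])
def snap(n,f=None):
    ci=vision.camera_info(n); im=vision.get_image(n)
    if f: cv2.imwrite("pics/"+f,im[:,:,::-1])
    return ci,im
E
python3 - <<'E'
from h import *
ci=vision.camera_info("scene")
P=dict(green=(295,154,.025),orange=(333,163,.03),jar=(379,177,.02),wheart=(277,180,.03),blue=(322,193,.025),cone=(372,207,.029),ivory=(257,203,.03),rheart=(302,224,.0325),tin=(352,238,.025),pink1=(217,212,.03),pink2=(263,233,.03),ty=(220,163,.012),tr=(451,223,.012))
for k,(u,v,z) in P.items(): print(k,cast(ci,(u,v),z)[0].round(3))
ci=vision.camera_info("wrist"); T=rot(monitor.get_state()["orientation"]).T
print(T@(ci["origin"]-monitor.get_state()["ee_pos"]), T@rot(ci["attitude"]))
for p in [(.45,.1,.42),(.45,.05,.4),(.5,.1,.4),(.4,.1,.4)]:
  for a in (0,np.pi/2,np.pi,-np.pi/2): print(p,a,solver.ik(p,down(a)) is not None)
E
```

```text
green [ 0.454 -0.119  0.025]
orange [ 0.452 -0.009  0.03 ]
jar [0.444 0.115 0.02 ]
wheart [ 0.57  -0.114  0.03 ]
blue [0.562 0.006 0.025]
cone [0.562 0.134 0.029]
ivory [ 0.661 -0.121  0.03 ]
rheart [0.68  0.006 0.032]
tin [0.667 0.123 0.025]
pink1 [ 0.725 -0.192  0.03 ]
pink2 [ 0.738 -0.063  0.03 ]
ty [ 0.556 -0.294  0.012]
tr [0.52  0.317 0.012]
[ 0.06883879  0.00077034 -0.11732487] [[-1.41088404e-03 -9.63086220e-01 -2.69189417e-01]
 [ 9.99998787e-01 -1.53642823e-03  2.55695534e-04]
 [-6.59847065e-04 -2.69188730e-01  9.63087220e-01]]
(0.45, 0.1, 0.42) 0 True
(0.45, 0.1, 0.42) 1.5707963267948966 True
(0.45, 0.1, 0.42) 3.141592653589793 True
(0.45, 0.1, 0.42) -1.5707963267948966 True
(0.45, 0.05, 0.4) 0 True
(0.45, 0.05, 0.4) 1.5707963267948966 True
(0.45, 0.05, 0.4) 3.141592653589793 True
(0.45, 0.05, 0.4) -1.5707963267948966 True
(0.5, 0.1, 0.4) 0 True
(0.5, 0.1, 0.4) 1.5707963267948966 True
(0.5, 0.1, 0.4) 3.141592653589793 True
(0.5, 0.1, 0.4) -1.5707963267948966 True
(0.4, 0.1, 0.4) 0 True
(0.4, 0.1, 0.4) 1.5707963267948966 True
(0.4, 0.1, 0.4) 3.141592653589793 True
(0.4, 0.1, 0.4) -1.5707963267948966 True
```

```bash
python3 - <<'E'
from h import *
import pickle
S=[]
for i,y in enumerate((.2,0,-.2)):
    ctrl.move_to((.48,y,.40),down(np.pi/2)); ctrl.hold(.3)
    S.append(snap("wrist",f"w{i}.png"))
pickle.dump(S,open("s.pkl","wb")); print(monitor.get_state()["time"])
E
```

```text
4.425
```

View pics/w1.png

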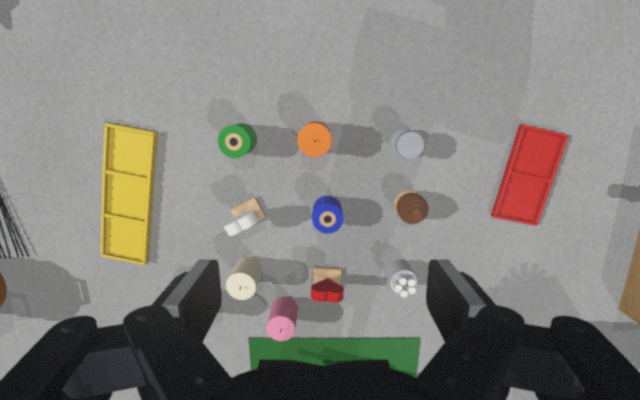

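View pics/w2.png

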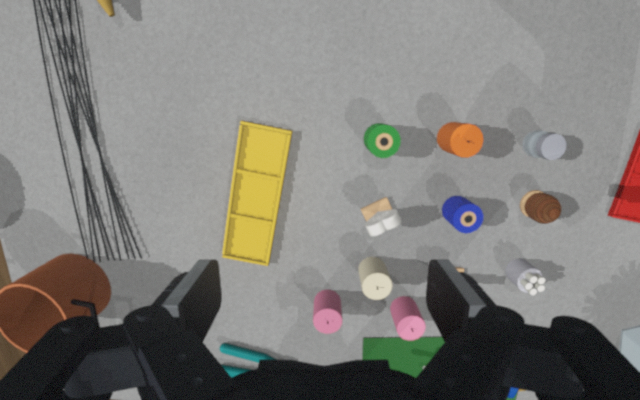

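w1 shows all the pieces:
- Stock: green spool (236,141), orange candle (314,140), jar (410,145), white heart (243,216), blue spool (327,214), cone (411,207), ivory candle (241,280), red heart (327,285), tin (403,278).
- Pink candle (282,318).
- Trays: yellow (128,193), red (530,174).

Next I'll get precise positions from colour masks in the three views.

```bash
cat > m.py <<'E'
from h import *
H=dict(green=((50,120,40),(80,255,255),.025),orange=((6,170,110),(14,255,255),.03),blue=((110,120,50),(130,255,255),.025),
 ivory=((20,25,110),(32,110,255),.03),cone=((3,80,20),(13,255,115),.031),rheart=((0,170,60),(4,255,255),.045),yellow=((22,140,80),(32,255,255),.012),
 tred=((0,170,60),(4,255,255),.012))
def masks(ci,im,k):
    lo,hi,z=H[k]; hs=cv2.cvtColor(im,cv2.COLOR_RGB2HSV); m=cv2.inRange(hs,lo,hi)
    m=cv2.morphologyEx(m,cv2.MORPH_CLOSE,np.ones((7,7)))
    for c in cv2.findContours(m,cv2.RETR_EXTERNAL,cv2.CHAIN_APPROX_NONE)[0]:
        A=cv2.contourArea(c); M=cv2.moments(c)
        if A<200: continue
        p=(M["m10"]/M["m00"],M["m01"]/M["m00"]); w=cast(ci,p,z)[0]
        if not(.35<w[0]<.78 and abs(w[1])<.42): continue
        x,y,bw,bh=cv2.boundingRect(c); edge=x<=0 or y<=0 or x+bw>=640
        P=cast(ci,c[:,0,:],z)[:,:2]; r=cv2.minAreaRect((P*1000).astype(np.float32))
        yield k,np.round(p),int(A),w[:2].round(4),np.round(r[0],1),np.round(r[1],1),round(r[2],1),"EDGE" if edge else ""
E
python3 - <<'E'
from m import *
import pickle
for i,(ci,im) in enumerate(pickle.load(open("s.pkl","rb"))):
    for k in H:
        for r in masks(ci,im,k): print(i,*r)
E
```

```text
0 green [ 93. 143.] 793 [ 0.4562 -0.1291] [ 454.8 -127.7] [44.3 54.9] 20.6 
0 orange [164. 141.] 743 [ 0.4538 -0.0214] [454.  -21.9] [42.9 44.8] 12.8 
0 blue [192. 215.] 971 [0.5634 0.0058] [562.8   5.8] [44.6 64.3] 42.2 
0 ivory [119. 277.] 1169 [ 0.6648 -0.1209] [ 664.4 -121.2] [44.4 91.8] 41.2 
0 cone [277. 208.] 596 [0.5514 0.134 ] [551.8 135.1] [37.9 44.5] 83.1 
0 rheart [400. 174.] 3934 [0.4994 0.3068] [501.7 306.4] [ 66.8 128.9] 79.5 
0 yellow [ 17. 196.] 4173 [ 0.5382 -0.2834] [ 542.6 -283.9] [ 64.5 216.1] 75.7 EDGE
0 tred [400. 174.] 3934 [0.5056 0.3141] [508.  313.7] [ 71.5 137.9] 79.5 
1 green [234. 141.] 751 [ 0.456  -0.1224] [ 455.8 -122.3] [44.1 43.1] 89.7 
1 orange [314. 139.] 765 [ 0.4536 -0.0102] [453.7  -9.9] [42.7 43.8] 89.1 
1 blue [327. 215.] 838 [0.5645 0.0077] [564.3   7.8] [54.  44.5] 0.0 
1 ivory [244. 278.] 1057 [ 0.6656 -0.1201] [ 665.3 -120.5] [45.6 77.7] 69.4 
1 ivory [127. 192.] 7007 [ 0.5288 -0.2852] [ 536.1 -287.2] [ 80.2 211.1] 78.5 
1 cone [411. 206.] 545 [0.5497 0.1299] [552.5 131.4] [45.9 40.9] 47.6 
1 rheart [326. 295.] 209 [0.6863 0.006 ] [687.  
[... 311 characters left out ...]
5 141. ] 79.0 
2 green [382. 140.] 836 [ 0.4555 -0.1156] [ 456.4 -115.6] [43.  48.1] 0.3 
2 orange [461. 139.] 1043 [ 0.4527 -0.0062] [453.7  -7.2] [42.9 62.9] 0.5 
2 blue [462. 214.] 994 [0.5639 0.0098] [563.1  10.4] [66.9 44.6] 48.0 
2 ivory [374. 278.] 1055 [ 0.6664 -0.1185] [ 666.  -117.2] [75.8 47.9] 12.0 
2 ivory [255. 192.] 7227 [ 0.5291 -0.2954] [ 536.5 -296.8] [ 76.6 210.5] 78.4 
2 cone [543. 208.] 753 [0.552  0.1297] [552.5 130.3] [58.1 41.1] 65.3 
2 rheart [629. 190.] 1283 [0.5211 0.2527] [509.7 241.7] [135.1  49.8] 13.9 EDGE
2 yellow [256. 192.] 6501 [ 0.5334 -0.2987] [ 540.8 -300.2] [ 73.2 212.5] 78.5 
2 tred [629. 190.] 1283 [0.5287 0.2842] [516.5 272.3] [144.6  53.2] 13.9 EDGE
```

```bash
cat > p.py <<'E'
from m import *
A=np.deg2rad(78.5)
def well(tray,i):
    c,off,a=dict(y=((.5406,-.299),.070,-11.5),r=((.508,.3125),.035,-11.2))[tray]; a=np.deg2rad(a)
    return np.array(c)+i*off*np.array([np.cos(a),np.sin(a)])
def pick(xy,z,a=A,op=.07):
    ctrl.set_gripper(op); ctrl.move_to((*xy,.17),down(a)); ctrl.move_linear((*xy,z),.12)
    ctrl.set_gripper(0,40); s=monitor.get_state(); print("grip",s["grip_width"].round(4),s["grip_force"].round(1),s["time"])
    ctrl.move_linear((*xy,.17),.15)
def place(xy,z,a=A,op=.065):
    ctrl.move_to((*xy,.17),down(a)); print("held",monitor.get_state()["grip_width"].round(4))
    ctrl.move_linear((*xy,z+.03),.15); ctrl.move_linear((*xy,z+.0052),.04); ctrl.hold(.2); print("f",monitor.get_state()["force"].round(1))
    ctrl.set_gripper(op); ctrl.move_linear((*xy,.17),.15); print("t",monitor.get_state()["time"])
E
python3 - <<'E'
from p import *
im=cv2.imread("pics/w1.png")[100:330,190:460]; cv2.imwrite("pics/crop1.png",cv2.resize(im,None,fx=2.6,fy=2.6,interpolation=cv2.INTER_CUBIC))
pick((.453,-.009),.042); place(well('y',-1),.042)
snap("wrist","w3.png")
E
```

```text
Traceback (most recent call last):
  File "p.py", line 8, in pick
    ctrl.set_gripper(0,40); s=monitor.get_state(); print("grip",s["grip_width"].round(4),s["grip_force"].round(1),s["time"])
                                                                ^^^^^^^^^^^^^^^^^^^^^
AttributeError: 'float' object has no attribute 'round'
```

View pics/crop1.png

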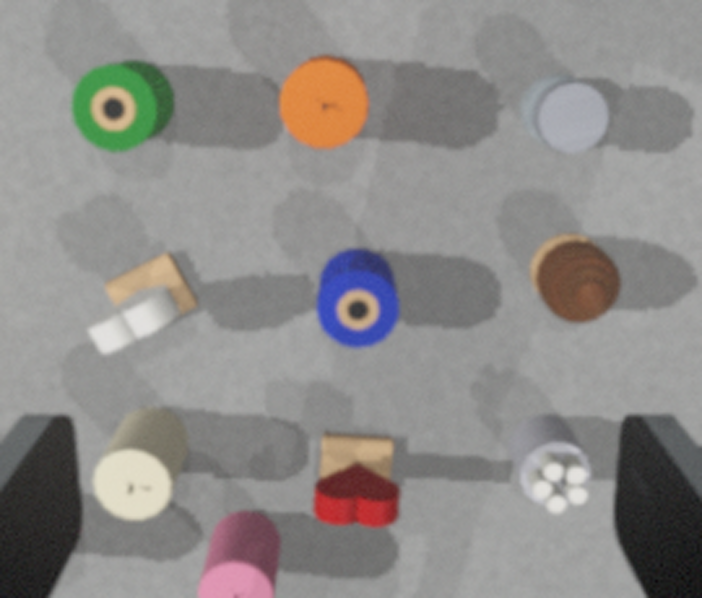

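The crop confirms the choice: orange candle (324,103), green spool (115,107), cone (577,280), ivory candle (140,465) with the pink candle below it, and red heart (356,495) with its foot square to the y axis. The script stopped on a print error with the gripper closed on the orange candle, so I'll continue from there.

```bash
sed -i 's/s\["grip_width"\].round(4),s\["grip_force"\].round(1)/s["grip_width"],s["grip_force"]/; s/monitor.get_state()\["grip_width"\].round(4)/monitor.get_state()["grip_width"]/' p.py
python3 - <<'E'
from p import *
s=monitor.get_state(); print(s["grip_width"],s["grip_force"],s["ee_pos"])
ctrl.move_linear((.453,-.009,.17),.15); place(well('y',-1),.042)
ctrl.move_to((.48,-.2,.3),down(A)); ctrl.hold(.2); snap("wrist","w3.png")
# heart foot front edge corners in w1, and its top
import pickle
ci,_=pickle.load(open("s.pkl","rb"))[1]
c=np.array([[320,436],[392,440]])/2.6+[190,100]
print(cast(ci,c,.008))
print(cast(ci,np.array([[316,497],[397,500],[335,523],[375,525]])/2.6+[190,100],.06))
E
```

```text
0.04407873981304393 40.29607057571411 [ 0.45363609 -0.00918437  0.042839  ]
held 0.043976003375767875
f [-3.8  3.4 12. ]
t 12.5917
[[ 0.65808231 -0.01393647  0.008     ]
 [ 0.66079254  0.03034107  0.008     ]]
[[ 0.67072787 -0.014887    0.06      ]
 [ 0.67265037  0.03083183  0.06      ]
 [ 0.68738239 -0.00422774  0.06      ]
 [ 0.6886873   0.01856536  0.06      ]]
```

View pics/w3.png

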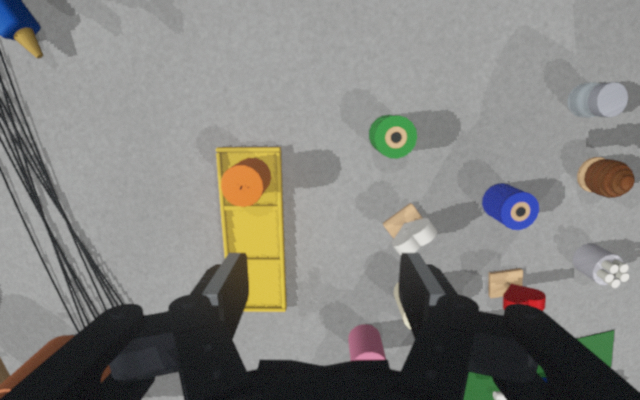

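```bash
python3 - <<'E'
from p import *
ci,im=snap("wrist")
for z in(.034,):
    for k in("orange","yellow","green"):
        for r in masks(ci,im,k): print(*r)
a=np.deg2rad(-11.5); X=np.array([np.cos(a),np.sin(a)]);Y=np.array([-X[1],X[0]])
hs=cv2.cvtColor(im,cv2.COLOR_RGB2HSV)
# orange incl. shaded side; project to mid height .034
m=cv2.inRange(hs,(4,150,50),(15,255,255)); m[:,330:]=0; m[:130]=0;m[220:]=0; m[:,:200]=0
M=cv2.moments(m,True); w=cast(ci,(M["m10"]/M["m00"],M["m01"]/M["m00"]),.034)[0,:2]-[.5406,-.299]
print(M["m00"],w@X,w@Y)
E
```

```text
orange [244. 184.] 1366 [ 0.4742 -0.2893] [ 474.5 -290.3] [47.2 50.7] 49.2 
yellow [255. 220.] 8455 [ 0.5234 -0.2931] [ 540.7 -300. ] [ 73.9 212.9] 78.4 
green [393. 135.] 1438 [ 0.4556 -0.1155] [ 456.6 -116.1] [50.4 43.8] 78.7 
1709.0 -0.07034128231229023 -0.0010689262581379403
```

The orange candle sits at (-70, -1) mm in the tray frame, as intended. Next are the green spool and the cone.

```bash
sed -i 's/z+.0052/z+.006/' p.py
python3 - <<'E'
from p import *
pick((.456,-.119),.038); place(well('y',0),.038)
pick((.5525,.131),.037); place(well('y',1),.037)
ctrl.move_to((.52,-.1,.3),down(A)); ctrl.hold(.2); snap("wrist","w4.png")
E
```

```text
grip 0.043198100499361715 39.75391387939453 16.0583
held 0.04339844738236655
f [-2.1  3.4  5.2]
t 21.025
grip 0.040718413832333857 40.46979367733002 24.4583
held 0.04076658019981782
f [-2.6  1.7  4.8]
t 30.275
```

View pics/w4.png

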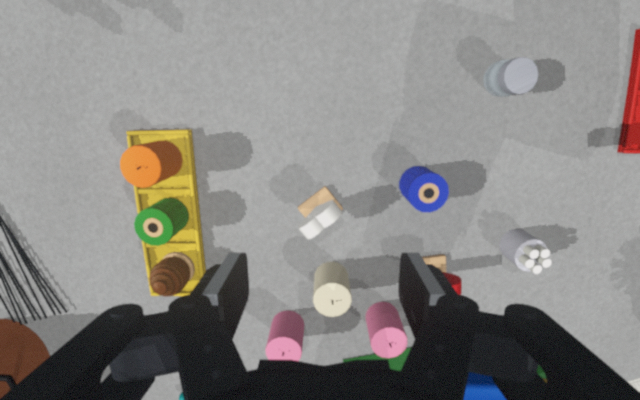

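w4 shows all three yellow wells filled, with the pieces upright: orange (152,163), green (160,222), cone (172,272). The ivory candle (332,290), blue spool and white heart are undisturbed. The red heart is next, gripped across its plate.

```bash
python3 - <<'E'
from p import *
d=np.deg2rad
pick((.678,.0075),.048,d(-3),.06); place(well('r',-1),.048,d(-11.2),.05)
pick((.666,-.1195),.042); place(well('r',1),.042)
ctrl.move_to((.44,.22,.35),down(A)); ctrl.hold(.2); snap("wrist","w5.png"); snap("side","s5.png"); snap("scene","c5.png")
E
```

```text
grip 0.015646158064524608 39.39065662416397 34.9
held 0.01567985645205168
f [-0.6  0.7 -0.3]
t 40.325
grip 0.04440431981608894 40.89164614677429 44.2083
held 0.044031083520238996
f [-3.5 -2.4  6.7]
t 49.8833
```

View pics/w5.png

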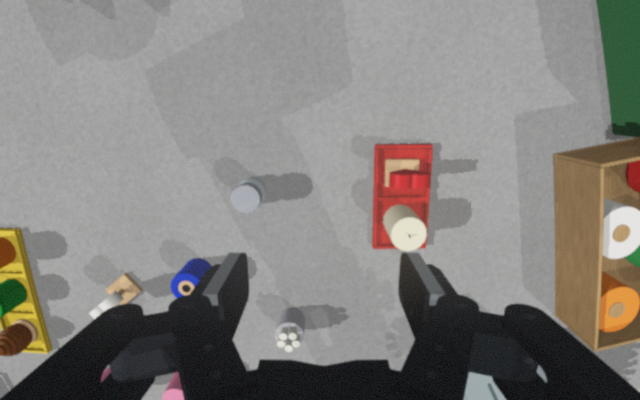

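View pics/s5.png

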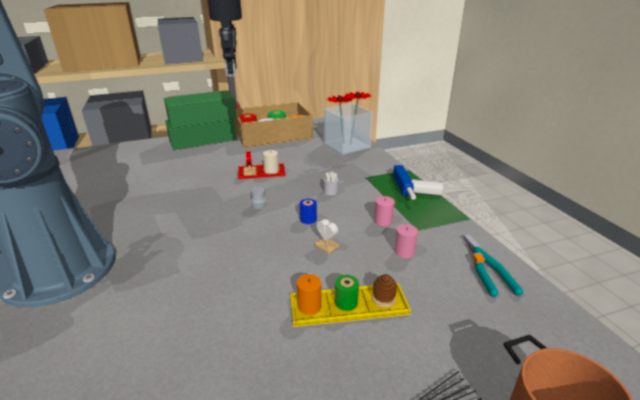

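All five pieces stand in their trays, and the blue spool, white heart and pink candles are unmoved. I'll zoom in on the red tray for a last check.

```bash
python3 - <<'E'
import cv2,numpy as np
f=lambda n,y,x:cv2.resize(cv2.imread(n)[y:y+110,x:x+100],None,fx=4,fy=4,interpolation=cv2.INTER_CUBIC)
cv2.imwrite("pics/z5.png",np.hstack([f("pics/w5.png",140,350),f("pics/s5.png",100,220)]))
E
```

```text
(no output)
```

View pics/z5.png

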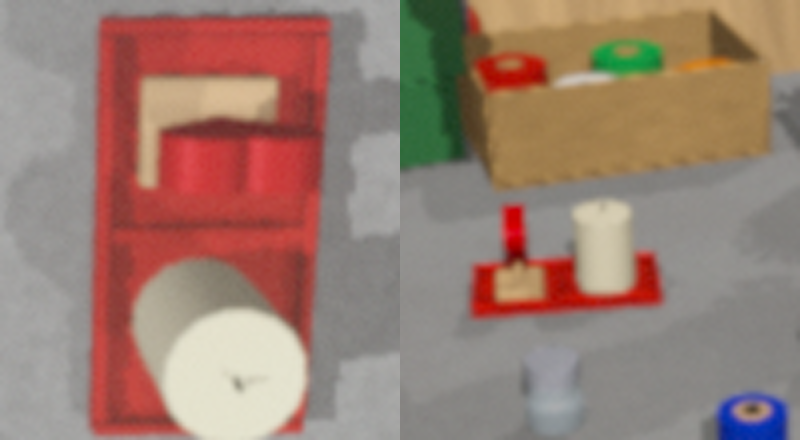

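The foot of the heart lies flat in the upper well at (205,130), and both it and the ivory candle stand upright in their own wells. Handing in.

```bash
python3 -c "
from plant import ctrl
print(ctrl.job_done())"
```

```text
the job is handed in; nothing more can be done
None
```

I handed the job in after about 50 s of robot time, with all five pieces upright in wells of their trays and the blue spool and white heart left alone; the last pictures bear this out, but no verdict came back.

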